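# Pack a bell and clip the box shut corner to corner

## Robot

A 6-joint arm with a two-finger parallel gripper is mounted at the origin on a cart in front of the work surface, level with it; the furniture and walls round the work are solid. World frame = base frame: x ahead of the robot, y to its left, z up, the work surface at z = 0. Lengths are in m, angles in rad, forces in N, time in s.
With the tool pointing down it reaches from about 0.35 to 0.725 m from the base axis. Payload 4.3 kg.
Tool frame: the origin (TCP) lies where the fingers leave the gripper's body, on its centre line; the fingertips stand 73 mm ahead of it and the grasp point (between the pads) lies 54 mm ahead of it; z points along the fingers, y is the line along which they close (so a half turn about z gives the same grasp; the last joint's range is limited). The gripper opens to 85 mm and grips with 20 to 120 N. Pads are 22 mm wide; open, the fingers measure 114 mm over their backs; the gripper's body (76 mm by 85 mm) begins 54 mm behind the grasp point. The pads swing forward as they close: fully open they stand 13 mm farther back than shut.
Start: joints at [1.23, 0.377, 0.081, 1.274, 0, 1.46], TCP at [0.132, 0.56, 0.304] pointing down, gripper open.
Joint ranges: [-2.72, 2.72], [-0.84, 1.66], [-1.02, 1.22], [-1.77, 2.12], [-1.37, 1.28], [-3.14, 3.14]. Speed limits (rad/s): [2.57, 2.57, 3.14, 3.14, 3.14, 3.14].

## Interface

Orientations are given as a rotation vector (axis times angle).
In Python, from cell import readout, grab_frame, workorder, recognise gives the robot as it stands.
- The arm moves only by the tool step_arm, never from a script. Its argument "deltas" is a list of rows, each a list of 5 numbers: the closure, from -1 (fully open) to 1 (shut), then the shift along the tool's x, y, z in mm, then the turn about the tool's z in rad. A call has 1 to 12 rows; each row shifts and turns the commanded pose from where the row before left it, along the tool's axes as they then stand; what a row does not reach is not made up. A row lasts 1/8 s, in which the tool goes at most 62.5 mm and 10.7 degrees, less where a joint would pass 70% of its speed; a pose out of reach is approached as far as the arm can. A call is refused whole if a number of a shift passes 62.5 or a number of a turn 0.188, either way. A call with a gripper value outside its range is refused whole. The fingers move at their own pace and stop on an object; "grip_force" is the grip in N (left out, the last holds). Time passes only in rows, so rows that do not move let the fingers close. It gives the time, the measured TCP pose, the force, the opening and the grip force at its end, in the units of the state.
- readout.observe(): the state, without advancing time (a new reading comes with each control period).
- grab_frame(name): name is "scene" or "side" or "wrist"; returns a dict with "img" (384x512x3 uint8, blue, green, red), "fx", "fy", "cx", "cy" (pixels), "rvec" (rotation vector, rad) and "tvec" (3), from world to camera coordinates, as OpenCV has them. Camera axes: x right, y down, z forward; pixel columns grow to the right and rows downward; lengths in m; the calibration is good to about 2 mm. A picture is of the moment at which its call begins. There is no depth.
- workorder.hand_in(): hands the job in; it is judged then, once.
Trained networks look in a picture, given as the dict that the camera call returned (one of the last four; its "shot" number tells which), for a name from the list of things; names that differ only in an ending like _2 or _b are one class to them, and where a whole thing is asked for, a point or a joint stands for the part that bears it (a point fixed in the world has none). Each returns a list of dicts, best first, with "score" (0 to 1); they miss things now and then, are a little off and sometimes report something else, mostly with a low value. They report only what shows in the picture. A call takes as long as a camera call.
- recognise(picture, thing): "rect" ([left, top, right, bottom] in pixels, round what is visible of it).
The state is a dict: "time_s": time; "qpos": joint angles; "dq": joint speeds; "tau": joint torques, N m; "tcp_pos": TCP position; "tool_rot": TCP orientation; "ft_force": force on the tool from outside, world axes, zero at the start; "wrist_torque": the same for the moment, N m; "finger_gap": finger opening in m; "finger_force": force on a finger pad.
Only numpy, scipy, OpenCV 4.12 (cv2) and the standard library are available. Lean on these libraries where they do the work, as an engineer would, in place of code of your own. Each camera call takes 0.05 s, during which the arm holds its last target. There are 200 camera calls.

## Task

Pack the brass bell: lift it up off its hook, stand it gently upright on the floor of the open storage box and let go, then tip the lid shut. Snap the lid's four clips fully down in opposite-corner order: after any first clip the one diagonally across from it, then the other two. Do not press clips before the lid is shut, and leave the other goods on the table where they are.

Things in the scene. Friction and masses are not known exactly. Their poses are not given: they have to be found in the camera images.
- case: Clear plastic storage box with a white rim, open at the start, fast on the table: 150 (x) x 210 (y) x 90 mm high, walls and floor 4 mm thick, rim 158 x 218 mm. Origin at the centre of its underside; x runs from the front (robot side) to the back, where the lid is hinged, y to its left, z up.
- lid (a joint): White flat lid, 158 x 218 x 10 mm, hinged on the back rim (hinge line along y through case point (0.079, 0, 0.0905)). Value in rad: 0 shut, 1.57 upright; it starts leaning back beyond upright. Its stiff hinge holds it between about 1.25 and 1.85; tipped forward well below that it falls shut by itself, softly (it weighs about 0.28 kg with its clips).
- lid_edge (a point): Middle of the lid's free edge, 158 mm from the hinge: the upper edge while the lid stands open. A thumb tab 60 mm wide stands 7 mm out here.
- bell_mid (a point): Small brass bell, 120 g, hung by a stiff handle fixed to it; this point is on its axis, half-way up (38 mm above its flat solid foot). 76 mm high, 48 mm wide at the foot, 24 mm at the shoulder, 36 mm up. Above that there is only the handle, an upright frame 37 mm wide over its outsides along y (see bell). z points up.
- stand: Dark steel hook stand, fast on the table: round foot 90 mm across, post 12 mm thick, 154 mm high. At 150 mm height a level rod 7 mm thick points along its -x (to the robot side), with a tip turned up at its end. Origin at the centre of its underside. The bell hangs about 50 mm out on the rod.
- hook_tip (a point): End of the hook's upturned tip, 77 mm out from the post and 162 mm above the table; the round end stands 3.5 mm higher. The bell's handle bar must be lifted about 13 mm to pass over it.
- bell: The same bell; origin at the centre of its foot, axes as above. Its handle: two flat uprights at y = +-16 mm (8 mm wide along x, 5 mm thick), joined at the top, 72 mm above the foot, by a round bar 8 mm thick along y. Inside the frame is 27 mm wide, 32 mm high; the hook's rod runs through it along x, under the bar.
- candle_tin: Round white tin 65 mm across, 35 mm high, loose bystander; origin at the centre of its underside.
- salt_jar: Corked jar 53 x 51 x 60 mm, loose bystander; origin at the centre of its underside.
- card_stack: Banded stack of cards 63 x 85 x 19 mm, loose bystander; origin at the centre of its underside.
- spool: Flat ribbon spool 68 mm across, 15 mm high, loose bystander; origin at the centre of its underside.
- clip_fl (a joint): Grey clip on the lid's edge, left side (case +y), near the front corner: flap 26 mm wide, 38 mm long, end flared outward. With the lid shut its hinge (along x) is at case (x, y) = (-0.045, +0.115), 95.5 mm up. Rad: 0 snapped down flat over the rim (firm stop), 1.57 flap straight out sideways. The stiff hinge (about 2 N at the end moves it) holds it wherever it is left, also half-way: it must be pressed down and then in until it stops.
- clip_fl_tip (a point): Outer end of that clip's flared tab (left side (case +y), near the front corner), 40 mm from its hinge; when snapped down it is 12.5 mm outside and 38 mm below the hinge line, the flap above it 6.5 mm outside.
- clip_fr (a joint): Grey clip on the lid's edge, right side (case -y), near the front corner: flap 26 mm wide, 38 mm long, end flared outward. With the lid shut its hinge (along x) is at case (x, y) = (-0.045, -0.115), 95.5 mm up. Rad: 0 snapped down flat over the rim (firm stop), 1.57 flap straight out sideways. The stiff hinge (about 2 N at the end moves it) holds it wherever it is left, also half-way: it must be pressed down and then in until it stops.
- clip_fr_tip (a point): Outer end of that clip's flared tab (right side (case -y), near the front corner), 40 mm from its hinge; when snapped down it is 12.5 mm outside and 38 mm below the hinge line, the flap above it 6.5 mm outside.
- clip_bl (a joint): Grey clip on the lid's edge, left side (case +y), near the back corner: flap 26 mm wide, 38 mm long, end flared outward. With the lid shut its hinge (along x) is at case (x, y) = (+0.045, +0.115), 95.5 mm up. Rad: 0 snapped down flat over the rim (firm stop), 1.57 flap straight out sideways. The stiff hinge (about 2 N at the end moves it) holds it wherever it is left, also half-way: it must be pressed down and then in until it stops.
- clip_bl_tip (a point): Outer end of that clip's flared tab (left side (case +y), near the back corner), 40 mm from its hinge; when snapped down it is 12.5 mm outside and 38 mm below the hinge line, the flap above it 6.5 mm outside.
- clip_br (a joint): Grey clip on the lid's edge, right side (case -y), near the back corner: flap 26 mm wide, 38 mm long, end flared outward. With the lid shut its hinge (along x) is at case (x, y) = (+0.045, -0.115), 95.5 mm up. Rad: 0 snapped down flat over the rim (firm stop), 1.57 flap straight out sideways. The stiff hinge (about 2 N at the end moves it) holds it wherever it is left, also half-way: it must be pressed down and then in until it stops.
- clip_br_tip (a point): Outer end of that clip's flared tab (right side (case -y), near the back corner), 40 mm from its hinge; when snapped down it is 12.5 mm outside and 38 mm below the hinge line, the flap above it 6.5 mm outside.

How it is judged:
On the way, in this order (a step that is already met when the one before it is completed fails the run):
1. the bell stands upright in the box, released, with the lid open (x of bell_mid in the frame of case between -0.07 and 0.07 m and y of bell_mid in the frame of case between -0.1 and 0.1 m and z of bell_mid in the frame of case between 0.034 and 0.05 m and angle between bell_mid's own z axis and vertical below 0.2 rad and linear speed of bell below 0.05 m/s and value of joint lid above 1 rad and contact force between the fingers and bell below 0.1 N), for 0.2 s.
2. the lid is shut with all four clips still up (value of joint lid below 0.04 rad and value of joint each of clip_fl, clip_fr, clip_bl, clip_br above 0.8 rad), for 0.1 s.
3. two clips diagonally across from each other are snapped down, the other two still up (((value of joint each of clip_fl, clip_br below 0.1 rad and value of joint each of clip_fr, clip_bl above 0.8 rad) or (value of joint each of clip_fr, clip_bl below 0.1 rad and value of joint each of clip_fl, clip_br above 0.8 rad))), for 0.1 s.
At the end, for the whole second after the job is handed in: Lid shut (within 0.04 rad), all four clips down (within 0.1 rad of home), the bell inside the box standing upright on its floor (within 0.2 rad), at rest (value of joint lid below 0.04 rad and value of joint each of clip_fl, clip_fr, clip_bl, clip_br below 0.1 rad and x of bell_mid in the frame of case between -0.07 and 0.07 m and y of bell_mid in the frame of case between -0.1 and 0.1 m and z of bell_mid in the frame of case between 0.034 and 0.05 m and angle between bell_mid's own z axis and vertical below 0.2 rad and linear speed of bell below 0.05 m/s); the robot touches nothing.
It fails at once if the second clip snapped down is not diagonally across from the first ((value of joint each of clip_fl, clip_fr below 0.1 rad and value of joint each of clip_bl, clip_br above 0.8 rad) or (value of joint each of clip_bl, clip_br below 0.1 rad and value of joint each of clip_fl, clip_fr above 0.8 rad) or (value of joint each of clip_fl, clip_bl below 0.1 rad and value of joint each of clip_fr, clip_br above 0.8 rad) or (value of joint each of clip_fr, clip_br below 0.1 rad and value of joint each of clip_fl, clip_bl above 0.8 rad)).
It fails at once if a clip is pressed down while the lid is not shut (value of joint lid above 0.15 rad and value of joint any of clip_fl, clip_fr, clip_bl, clip_br below 0.5 rad).
It fails at once if the bell is dropped into the box (falls faster than 0.8 m/s) (x of bell_mid in the frame of case between -0.07 and 0.07 m and y of bell_mid in the frame of case between -0.1 and 0.1 m and z of bell_mid in the frame of case below 0.12 m and linear speed of bell above 0.8 m/s).
It fails at once if other goods on the table are pushed more than 30 mm (distance of any of candle_tin, salt_jar, card_stack, spool from where it was at the start of the episode above 0.03 m).
It also fails if it takes over 72 s, if anything falls off the work surface, if the arm or the gripper's body presses on something with over 40 N, if the wrist force passes 120 N, or if a joint passes its speed limit or range.

## Working session

There is one attempt and no reset: what is moved stays moved. The work goes in short steps, Python scripts to look and compute and a tool call to move; the robot and the scene stay as the last step left them, time stands still between calls to the robot, and variables do not carry over. Pictures are saved under pics/ and viewed, at most 10 in all, crops included, and the job is handed in when it is done.

Besides the shell and the picture viewer there is one more tool, called after "Emit:" by a JSON object that holds its "method" and its "body". step_arm: Moves the arm, as the interface text tells. Its arguments: {"type":"object","properties":{"deltas":{"type":"array","items":{"type":"array","items":{"type":"number"}}},"grip_force":{"type":"number"}},"required":["deltas"]}

```bash
ls; mkdir -p pics
cat > h.py <<'E'
import numpy as np, cv2
from cell import readout, grab_frame, workorder, recognise
def cam(f):
    K=np.array([[f['fx'],0,f['cx']],[0,f['fy'],f['cy']],[0,0,1.]]); R=cv2.Rodrigues(np.array(f['rvec'],float))[0]
    return K,R,np.array(f['tvec'],float).ravel()
def onz(f,uv,z):
    K,R,t=cam(f); c=-R.T@t; d=R.T@np.linalg.inv(K)@[uv[0],uv[1],1]; return c+d*(z-c[2])/d[2]
def proj(f,P):
    K,R,t=cam(f); p=(K@(R@np.atleast_2d(P).T+t[:,None])).T; return p[:,:2]/p[:,2:]
def tri(fs,uvs):
    Ps=[(lambda K,R,t:K@np.c_[R,t])(*cam(f)) for f in fs]
    X=cv2.triangulatePoints(Ps[0],Ps[1],np.array(uvs[0],float),np.array(uvs[1],float)).ravel(); return X[:3]/X[3]
E
python3 - <<'E'
from h import *
s=readout.observe(); print({k:np.round(v,3) for k,v in s.items()})
fs={}
for n in ['scene','side']:
    f=fs[n]=grab_frame(n); cv2.imwrite(f'pics/{n}0.png',f['img']); K,R,t=cam(f); print(n,K[0,0],(-R.T@t).round(3))
    for th in ['case','lid','lid_edge','bell','bell_mid','stand','hook_tip','candle_tin','salt_jar','card_stack','spool','clip_fl','clip_fl_tip']:
        r=recognise(f,th); print(n,th,[(np.round(x['rect']).astype(int).tolist(),round(x['score'],2)) for x in r[:4]])
E
```

```text
pics
{'time_s': np.float64(0.0), 'qpos': array([1.23 , 0.378, 0.08 , 1.274, 0.   , 1.46 ]), 'dq': array([-0.002,  0.   , -0.001,  0.   ,  0.001,  0.   ]), 'tau': array([ 2.0000e-03, -4.6360e+01,  2.6988e+01,  2.1000e-02, -0.0000e+00,
       -0.0000e+00]), 'tcp_pos': array([0.131, 0.559, 0.303]), 'tool_rot': array([-3.62e-01, -3.12e+00,  3.00e-03]), 'ft_force': array([-0.426, -0.437, -0.547]), 'wrist_torque': array([-0.01 ,  0.011, -0.034]), 'finger_force': np.float64(0.0), 'finger_gap': np.float64(0.086)}
scene 347.92890002700483 [-0.111 -0.773  0.77 ]
scene case [([223, 152, 327, 263], 0.97), ([316, 183, 324, 192], 0.51)]
scene lid [([252, 154, 324, 214], 0.79), ([242, 171, 250, 189], 0.44)]
scene lid_edge [([253, 152, 327, 218], 0.86)]
scene bell [([186, 150, 194, 171], 0.55)]
scene bell_mid [([253, 153, 257, 164], 0.49), ([251, 179, 257, 186], 0.34)]
scene stand [([181, 153, 212, 196], 0.73)]
scene hook_tip [([180, 156, 216, 193], 0.65)]
scene candle_tin [([307, 206, 321, 217], 0.62), ([175, 201, 194, 218], 0.54), ([184, 156, 190, 169], 0.28)]
scene salt_jar [([239, 176, 252, 188]
[... 319 characters left out ...]
 133, 287, 263], 0.72)]
side lid [([264, 133, 289, 249], 0.89), ([246, 100, 273, 149], 0.64)]
side lid_edge [([265, 133, 288, 252], 0.85), ([246, 103, 271, 149], 0.21)]
side bell [([242, 96, 253, 122], 0.67), ([203, 133, 286, 264], 0.2)]
side bell_mid [([238, 95, 252, 118], 0.54)]
side stand [([239, 98, 269, 148], 0.98)]
side hook_tip [([239, 95, 273, 149], 0.71), ([295, 148, 308, 174], 0.69)]
side candle_tin [([200, 144, 221, 161], 0.58)]
side salt_jar [([291, 152, 309, 175], 0.71)]
side card_stack [([250, 310, 285, 354], 0.83), ([247, 100, 273, 150], 0.29)]
side spool [([178, 303, 206, 335], 0.93)]
side clip_fl [([261, 132, 288, 250], 0.3), ([198, 144, 222, 162], 0.27)]
side clip_fl_tip []
```

Run:
```python
import cv2
a=cv2.imread('pics/scene0.png')[130:310,160:400]; b=cv2.imread('pics/side0.png')[80:360,160:340]
cv2.imwrite('pics/sc.png',cv2.resize(a,None,fx=3.3,fy=3.3,interpolation=2)); cv2.imwrite('pics/sd.png',cv2.resize(b[:190],None,fx=3.1,fy=3.1,interpolation=2))
```

```text
(no output)
```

View pics/sc.png

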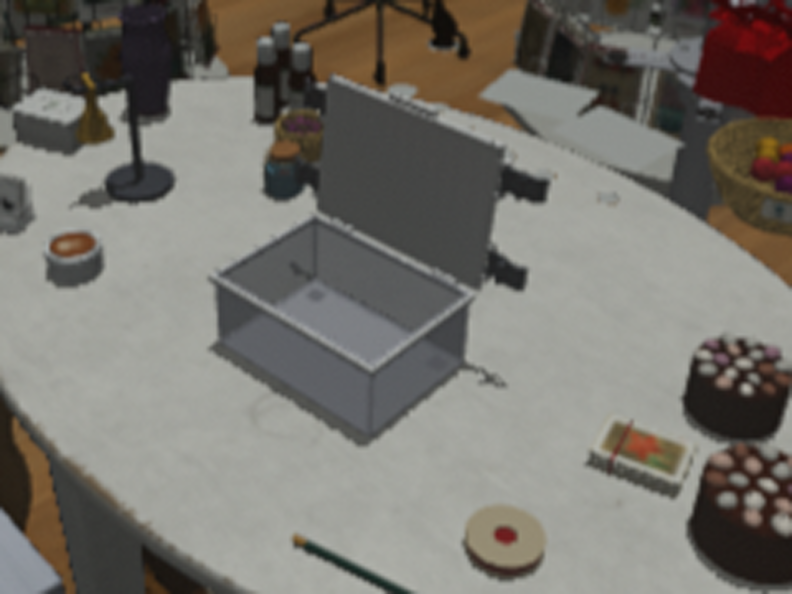

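View pics/sd.png

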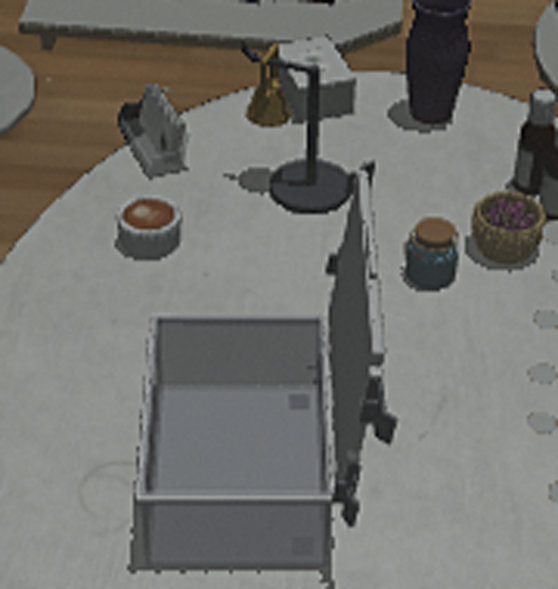

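Run:
```python
from h import *
fs=[grab_frame('scene'),grab_frame('side')]
S=lambda *p:[(160+x/3.3,130+y/3.3) for x,y in p]; D=lambda *p:[(160+x/3.1,80+y/3.1) for x,y in p]
sc=S((215,280),(318,215),(475,295),(372,368)); sd=D((150,318),(328,318),(333,497),(135,497))
for a,b in zip(sc,sd): print('rim',onz(fs[0],a,.09).round(3),onz(fs[1],b,.09).round(3),tri(fs,[a,b]).round(3))
for n,a,b in [('belltop',(87,75),(268,45)),('bellfoot',(95,143),(268,122)),('standfoot',(140,182),(311,187)),('posttop',(131,76),(315,66)),('liddtop_l',(332,78),(367,168)),('lidtop_r',(503,150),(350,360))]:
    a=S(a)[0];b=D(b)[0]; print(n,tri(fs,[a,b]).round(3))
for n,a,b,z in [('candle',(75,275),(150,245),0),('jar',(283,190),(432,280),0)]:
    print(n,onz(fs[0],S(a)[0],z).round(3),onz(fs[1],D(b)[0],z).round(3))
print('spool',onz(fs[1],(192,319),.01).round(3),'cards',onz(fs[1],(267,332),.015).round(3))
```

```text
rim [ 0.427 -0.014  0.09 ] [ 0.432 -0.007  0.09 ] [ 0.431 -0.007  0.087]
rim [0.583 0.006 0.09 ] [0.588 0.009 0.09 ] [0.588 0.013 0.086]
rim [ 0.602 -0.203  0.09 ] [ 0.605 -0.2    0.09 ] [ 0.605 -0.2    0.088]
rim [ 0.452 -0.215  0.09 ] [ 0.452 -0.215  0.09 ] [ 0.452 -0.215  0.09 ]
belltop [0.504 0.331 0.166]
bellfoot [0.505 0.332 0.072]
standfoot [0.554 0.316 0.003]
posttop [0.554 0.314 0.156]
liddtop_l [0.614 0.022 0.243]
lidtop_r [ 0.612 -0.213  0.252]
candle [0.385 0.2   0.   ] [0.395 0.203 0.   ]
jar [0.681 0.183 0.   ] [0.687 0.177 0.   ]
spool [ 0.448 -0.382  0.01 ] cards [ 0.62  -0.402  0.015]
```

```bash
cat >> h.py <<'E'
def pose():
    s=readout.observe(); R=cv2.Rodrigues(np.array(s['tool_rot'],float))[0]; return s,np.array(s['tcp_pos']),R
def go(target,ydir=None):
    s,p,R=pose(); d=R.T@(np.array(target)-p)*1000
    yaw=np.arctan2(R[1,1],R[0,1]); print('t',round(float(s['time_s']),2),'tcp',p.round(4),'yaw_y',yaw.round(3),'gap',np.round(s['finger_gap'],4),'F',np.round(s['ft_force'],1),'tool-z',R[:,2].round(3))
    print('  shift(old axes)',d.round(1),'n>=',np.ceil(np.abs(d).max()/62))
    if ydir is not None:
        tn=-((ydir-yaw+np.pi/2)%np.pi-np.pi/2); Rn=R@cv2.Rodrigues(np.array([0,0,tn]))[0]
        print('  turn',tn.round(3),'shift(after turn)',(Rn.T@(np.array(target)-p)*1000).round(1))
E
python3 -c "
from h import *
go([.46,.345,.30],1.26)"
```

```text
t 1.5 tcp [0.1315 0.5598 0.3039] yaw_y 1.34 gap 0.0852 F [ 0.2 -0.3 -0.3] tool-z [ 0.  0. -1.]
  shift(old axes) [-368.9 -134.     3.9] n>= 6.0
  turn 0.08 shift(after turn) [-378.4 -104.1    3.9]
```

Emit:
{"method": "step_arm", "body": {"deltas": [[-1,0,0,0,0.08],[-1,-54,-15,0,0],[-1,-54,-15,0,0],[-1,-54,-15,0,0],[-1,-54,-15,0,0],[-1,-54,-15,0,0],[-1,-54,-15,0,0],[-1,-54,-14,0,0],[-1,0,0,0,0]]}}

```text
time_s: 2.62
tcp_pos: [0.4627, 0.343, 0.3036]
tool_rot: [0.495, 3.101, -0.0]
ft_force: [-0.8, -0.6, 0.4]
finger_gap: 0.0851
finger_force: 0.0
```

Run:
```python
from h import *
go([.505,.332,.25],1.26)
f=grab_frame('wrist'); cv2.imwrite('pics/w1.png',f['img']); K,R,t=cam(f); print((-R.T@t).round(3),R[2].round(2))
for th in ['bell','hook_tip','stand']: print(th,[(np.round(x['rect']).astype(int).tolist(),round(x['score'],2)) for x in recognise(f,th)[:2]])
print(proj(f,[[.505,.332,.1575],[.554,.315,.15]]).round())
```

```text
t 2.62 tcp [0.4627 0.343  0.3036] yaw_y 1.254 gap 0.0851 F [-0.8 -0.6  0.4] tool-z [ 0.001 -0.    -1.   ]
  shift(old axes) [-43.6   2.7  53.6] n>= 1.0
  turn -0.006 shift(after turn) [-43.6   2.5  53.6]
[0.388 0.368 0.373] [ 0.3  -0.1  -0.95]
bell [([232, 193, 285, 262], 0.76)]
hook_tip [([221, 197, 296, 321], 0.87)]
stand [([234, 190, 283, 265], 0.71), ([220, 196, 294, 319], 0.64)]
[[257. 257.]
 [256. 310.]]
```

View pics/w1.png

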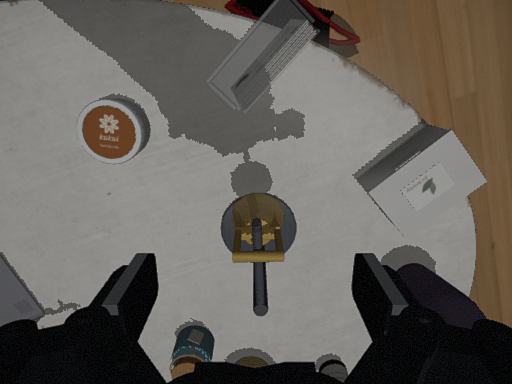

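Run:
```python
from h import *
f=grab_frame('wrist')
a,b,c=[onz(f,(232.5,257),.1575),onz(f,(284.5,257),.1575),onz(f,(258.5,257.5),.1575)]
p=onz(f,(261,309),.154); t=onz(f,(256.5,225),.1655)
print(a,b,np.linalg.norm(a-b),c,p,t,'bar dir',np.arctan2(*(a-b)[1::-1]),'rod',np.arctan2(*(p-t)[1::-1]),np.hypot(*(p-t)[:2]),np.hypot(*(p-c)[:2]))
go([c[0],c[1],.25],np.arctan2(*(p-t)[1::-1])+np.pi/2)
```

```text
[0.49582882 0.31825821 0.1575    ] [0.50713659 0.35378829 0.1575    ] 0.037286089376605165 [0.50186874 0.33590183 0.1575    ] [0.54709658 0.32375294 0.154     ] [0.47368751 0.34326027 0.1655    ] bar dir -1.8789190640791233 rod -0.2597320042064434 0.07595674992163692 0.04683111392468825
t 2.88 tcp [0.4585 0.346  0.304 ] yaw_y 1.262 gap 0.0855 F [0.3 0.1 0.5] tool-z [-0.  0. -1.]
  shift(old axes) [-44.4   3.6  54. ] n>= 1.0
  turn -0.049 shift(after turn) [-44.5   1.4  54. ]
```

Emit:
{"method": "step_arm", "body": {"deltas": [[-1,-30,2,25,-0.02],[-1,-16,0,19,0],[-1,0,0,0,0],[-1,0,0,0,0]]}}

```text
time_s: 3.38
tcp_pos: [0.5033, 0.3337, 0.2603]
tool_rot: [-0.454, -3.108, -0.0]
ft_force: [0.1, 0.2, 0.5]
finger_gap: 0.0854
finger_force: 0.0
```

Run:
```python
from h import *
f=grab_frame('wrist'); cv2.imwrite('pics/w2.png',cv2.resize(f['img'][140:384,130:390],None,fx=2.4,fy=2.4,interpolation=2))
import pickle; pickle.dump(f,open('w2.pkl','wb'))
go([.505,.332,.25],1.27)
print(proj(f,[[.505,.332,.1575]]).round())
```

```text
t 3.42 tcp [0.5036 0.3338 0.2607] yaw_y 1.281 gap 0.0855 F [-0.8  0.3 -1.2] tool-z [ 0.     0.001 -1.   ]
  shift(old axes) [-1.9 -1.3 10.7] n>= 1.0
  turn 0.011 shift(after turn) [-1.9 -1.3 10.7]
[[251. 230.]]
```

View pics/w2.png

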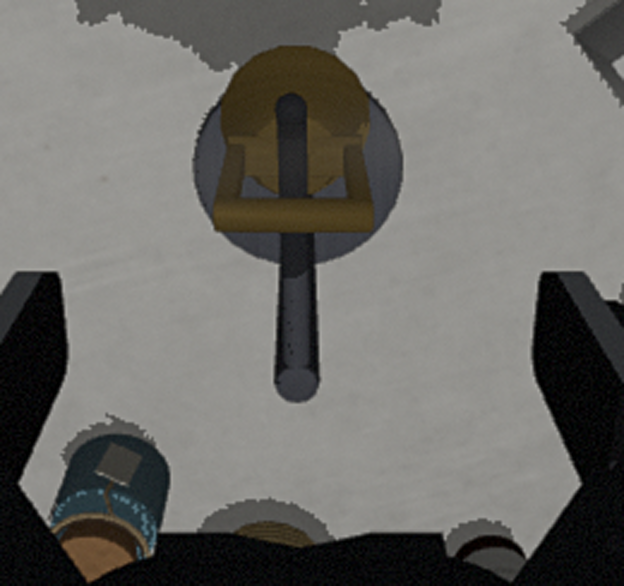

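Run:
```python
from h import *
import pickle; f=pickle.load(open('w2.pkl','rb'))
c=onz(f,(130+294/2.4,140+215/2.4),.1575);a=onz(f,(130+215/2.4,140+215/2.4),.1575);b=onz(f,(130+373/2.4,140+215/2.4),.1575)
p=onz(f,(130+297/2.4,140+384/2.4),.154);t=onz(f,(130+291/2.4,140+104/2.4),.1655)
print(c,np.linalg.norm(a-b),p,t,'bar',np.arctan2(*(b-a)[1::-1]),'rod',np.arctan2(*(p-t)[1::-1])+np.pi/2,np.hypot(*(p-t)[:2]))
go([c[0],c[1],.199],1.28)
```

```text
[0.50491013 0.33292284 0.1575    ] 0.03661291877344465 [0.55190779 0.31964069 0.154     ] [0.47652035 0.34080068 0.1655    ] bar 1.281933248712182 rod 1.297154071927382 0.07830077467238838
t 3.42 tcp [0.5036 0.3338 0.2607] yaw_y 1.281 gap 0.0855 F [-0.8  0.3 -1.2] tool-z [ 0.     0.001 -1.   ]
  shift(old axes) [-1.5 -0.5 61.7] n>= 1.0
  turn 0.001 shift(after turn) [-1.5 -0.5 61.7]
```

Emit:
{"method": "step_arm", "body": {"deltas": [[-1,-1.5,-0.5,32,0],[-1,0,0,31,0],[-1,0,0,0,0],[1,0,0,0,0],[1,0,0,0,0],[1,0,0,0,0],[1,0,0,0,0],[1,0,0,0,0]], "grip_force": 30}}

```text
time_s: 4.42
tcp_pos: [0.5064, 0.3328, 0.1984]
tool_rot: [0.455, 3.106, 0.003]
ft_force: [-0.5, -1.4, 6.4]
finger_gap: 0.0363
finger_force: 32.7
```

Emit:
{"method": "step_arm", "body": {"deltas": [[1,0,0,-6,0],[1,0,0,-6,0],[1,0,0,-6,0],[1,0,0,0,0],[1,0,0,0,0]]}}

```text
time_s: 5.05
tcp_pos: [0.5053, 0.3323, 0.2147]
tool_rot: [-0.455, -3.108, 0.0]
ft_force: [-0.2, 0.2, -1.8]
finger_gap: 0.0368
finger_force: 32.0
```

Run:
```python
from h import *
f=grab_frame('wrist'); g=grab_frame('side')
w=f['img'][100:384,120:400]; s=cv2.resize(g['img'][70:150,215:295],(400,400),interpolation=2)
w=cv2.resize(w,(394,400)); cv2.imwrite('pics/l1.png',np.hstack([w,s])); go([.45,.35,.25],1.28)
```

```text
t 5.15 tcp [0.5052 0.3323 0.2146] yaw_y 1.28 gap 0.0368 F [ 0.6  0.5 -2.8] tool-z [-0.001 -0.    -1.   ]
  shift(old axes) [ 58.    1.1 -35.4] n>= 1.0
  turn 0.0 shift(after turn) [ 58.    1.1 -35.4]
```

View pics/l1.png

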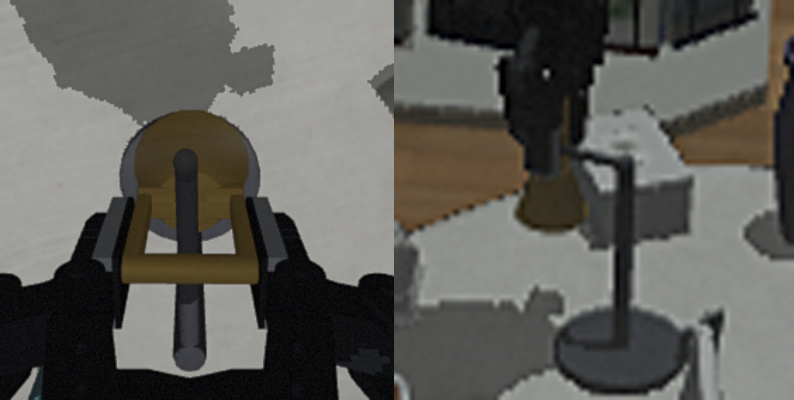

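Emit:
{"method": "step_arm", "body": {"deltas": [[1,0,0,-2,0],[1,10,0,0,0],[1,10,0,0,0],[1,10,0,0,0],[1,10,0,0,0],[1,15,0,0,0],[1,0,0,0,0]]}}

```text
time_s: 6.02
tcp_pos: [0.4513, 0.3485, 0.2169]
tool_rot: [-0.453, -3.108, 0.0]
ft_force: [0.4, -0.9, -1.9]
finger_gap: 0.0361
finger_force: 32.1
```

Run:
```python
from h import *
go([.45,.35,.25],1.28)
c=np.array([.518,-.105]); yaw=.09
tgt=c+.0*np.array([np.cos(yaw),np.sin(yaw)]); go([tgt[0]-.01,tgt[1],.26],1.57+.09)
```

```text
t 6.03 tcp [0.4513 0.3485 0.2169] yaw_y 1.281 gap 0.0361 F [ 0.4 -0.9 -1.9] tool-z [-0.001 -0.    -1.   ]
  shift(old axes) [  1.7   1.1 -33.1] n>= 1.0
  turn 0.001 shift(after turn) [  1.7   1.1 -33.1]
t 6.03 tcp [0.4513 0.3485 0.2169] yaw_y 1.281 gap 0.0361 F [ 0.4 -0.9 -1.9] tool-z [-0.001 -0.    -1.   ]
  shift(old axes) [-183.7 -418.5  -43. ] n>= 7.0
  turn -0.379 shift(after turn) [ -16.  -456.7  -43. ]
```

Emit:
{"method": "step_arm", "body": {"deltas": [[1,30,0,-22,0],[1,0,0,-22,-0.185],[1,-2,-20,0,-0.185],[1,-5,-44,0,0],[1,-5,-44,0,0],[1,-5,-44,0,0],[1,-5,-44,0,0],[1,-5,-44,0,0],[1,-5,-44,0,0],[1,-5,-44,0,0],[1,-5,-44,0,0],[1,-5,-44,0,0]]}}

```text
time_s: 7.52
tcp_pos: [0.5005, -0.0562, 0.2611]
tool_rot: [-0.124, 3.138, -0.0]
ft_force: [0.9, 0.5, -1.6]
finger_gap: 0.0366
finger_force: 32.1
```

Emit:
{"method": "step_arm", "body": {"deltas": [[1,0,-30,0,0],[1,0,-20,0,0],[1,0,0,0,0],[1,0,0,0,0]]}}

```text
time_s: 8.02
tcp_pos: [0.5039, -0.1036, 0.2608]
tool_rot: [0.125, -3.139, -0.001]
ft_force: [0.0, 0.7, -2.3]
finger_gap: 0.0368
finger_force: 32.0
```

Run:
```python
from h import *
go([.508,-.105,.2],1.57+.09)
f=grab_frame('wrist'); g=grab_frame('side')
w=cv2.resize(f['img'],(512,384)); s=cv2.resize(g['img'][80:290,150:300],(274,384),interpolation=2)
cv2.imwrite('pics/p1.png',np.hstack([w,s])); import pickle; pickle.dump((f,g),open('p1.pkl','wb'))
```

```text
t 8.03 tcp [ 0.5039 -0.1036  0.2608] yaw_y 1.651 gap 0.0368 F [ 0.   0.7 -2.3] tool-z [-0.     0.001 -1.   ]
  shift(old axes) [-4.  -1.7 60.8] n>= 1.0
  turn -0.009 shift(after turn) [-4.  -1.8 60.8]
```

View pics/p1.png

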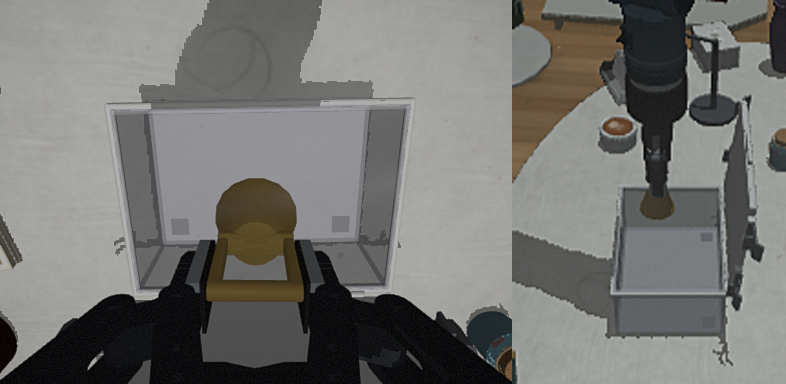

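Run:
```python
from h import *
import pickle; f,g=pickle.load(open('p1.pkl','rb'))
q=[onz(f,u,.09) for u in [(107,104),(414,98),(134,298)]]
for x in q: print(x.round(4))
d=q[1]-q[0]; print(np.linalg.norm(d),'yaw',np.arctan2(-d[0],d[1]))
yaw=np.arctan2(-d[0],d[1]); x=np.array([np.cos(yaw),np.sin(yaw),0]); c=(q[0]+q[1])/2+.079*x; print('case c',c)
b=onz(f,(254,291),.2608-.040); print('bar',b)
# foot centre predicted if vertical
th=np.linspace(0,6.28,40); foot=b+[0,0,-.072]
P=proj(f,np.c_[foot[0]+.024*np.cos(th),foot[1]+.024*np.sin(th),np.full(40,foot[2])]); print(P.min(0),P.max(0))
```

```text
[ 0.4513 -0.2093  0.09  ]
[4.302e-01 4.000e-04 9.000e-02]
[ 0.6081 -0.1955  0.09  ]
0.21078943644269876 yaw 0.10027263968595018
case c [ 0.51939645 -0.09657195  0.09      ]
bar [ 0.50164758 -0.10368491  0.2208    ]
[212.66531243 176.36376826] [295.48452352 253.04946984]
```

Emit:
{"method": "step_arm", "body": {"deltas": [[1,-6,0,25,0],[1,0,0,30,0],[1,0,0,30,0],[1,0,0,30,0],[1,0,0,17,0],[1,0,0,4,0],[1,0,0,2,0],[1,0,0,0,0],[1,0,0,0,0]]}}

```text
time_s: 9.25
tcp_pos: [0.5106, -0.104, 0.1237]
tool_rot: [-0.125, 3.138, -0.001]
ft_force: [0.1, -0.5, -1.7]
finger_gap: 0.0363
finger_force: 32.0
```

Emit:
{"method": "step_arm", "body": {"deltas": [[1,0,0,2,0],[1,0,0,2,0],[1,0,0,0,0]]}}

```text
time_s: 9.62
tcp_pos: [0.5098, -0.1038, 0.1186]
tool_rot: [0.124, -3.139, -0.0]
ft_force: [-0.1, 0.2, -0.8]
finger_gap: 0.0364
finger_force: 32.0
```

Emit:
{"method": "step_arm", "body": {"deltas": [[1,0,0,1.5,0],[1,0,0,1,0],[1,0,0,0,0]]}}

```text
time_s: 10.0
tcp_pos: [0.5102, -0.1038, 0.1176]
tool_rot: [-0.124, 3.138, -0.0]
ft_force: [-2.0, 1.0, 7.8]
finger_gap: 0.0364
finger_force: 33.0
```

Emit:
{"method": "step_arm", "body": {"deltas": [[-0.1,0,0,0,0],[-0.5,0,0,0,0],[-0.5,0,0,0,0],[-0.5,0,0,0,0],[-0.5,0,0,-10,0],[-0.5,0,0,-30,0],[-0.5,0,0,-50,0],[-0.5,0,0,-50,0],[-0.5,0,0,0,0]]}}

```text
time_s: 11.12
tcp_pos: [0.5126, -0.1047, 0.2617]
tool_rot: [-0.124, 3.13, -0.005]
ft_force: [0.2, 0.3, -0.0]
finger_gap: 0.0639
finger_force: 0.0
```

Run:
```python
from h import *
go([.64,-.09,.33],1.57+.095)
f=grab_frame('wrist'); g=grab_frame('side')
w=cv2.resize(f['img'],(512,384)); s=cv2.resize(g['img'][80:290,150:300],(274,384),interpolation=2)
cv2.imwrite('pics/r1.png',np.hstack([w,s])); import pickle; pickle.dump((f,g),open('r1.pkl','wb'))
```

```text
t 11.12 tcp [ 0.5126 -0.1047  0.2617] yaw_y 1.65 gap 0.0639 F [ 0.2  0.3 -0. ] tool-z [ 0.009 -0.003 -1.   ]
  shift(old axes) [-128.7    4.3  -67.2] n>= 3.0
  turn -0.015 shift(after turn) [-128.8    2.4  -67.2]
```

View pics/r1.png

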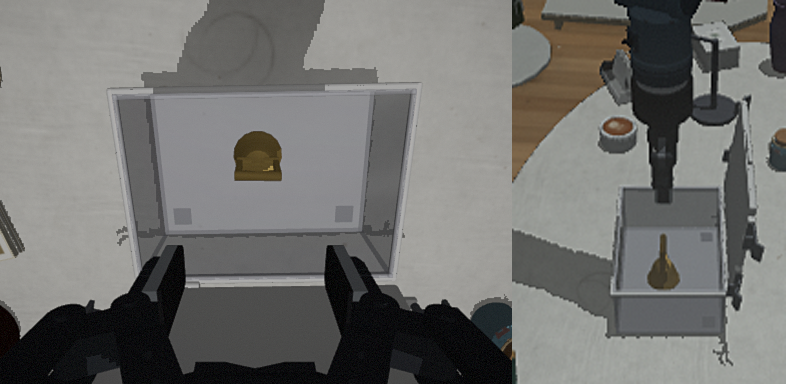

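Emit:
{"method": "step_arm", "body": {"deltas": [[1,0,0,-40,0],[1,0,0,-46,0],[1,-40,1,0,0],[1,-40,0,0,0],[1,-40,0,0,0],[1,-33,0,0,0],[1,0,0,0,0],[1,0,0,0,0]]}}

```text
time_s: 12.22
tcp_pos: [0.6616, -0.0907, 0.341]
tool_rot: [0.124, -3.136, -0.001]
ft_force: [0.1, -0.9, 0.5]
finger_gap: 0.0001
finger_force: 0.0
```

Run:
```python
from h import *
import pickle; f,g=pickle.load(open('r1.pkl','rb'))
q=np.array([onz(f,u,.09) for u in [(108,90),(421,84),(135,287),(393,285)]]);print(q.round(4),q.mean(0))
go([.665,-.09,.285],1.57+.095)
g=grab_frame('side'); cv2.imwrite('pics/q1.png',cv2.resize(g['img'][60:290,170:320],None,fx=2.6,fy=2.6,interpolation=2))
```

```text
[[ 0.4524 -0.2101  0.09  ]
 [ 0.4313  0.0011  0.09  ]
 [ 0.6092 -0.1969  0.09  ]
 [ 0.5895  0.0159  0.09  ]] [ 0.52060248 -0.09751396  0.09      ]
t 12.22 tcp [ 0.6616 -0.0907  0.341 ] yaw_y 1.65 gap 0.0001 F [ 0.1 -0.9  0.5] tool-z [-0.003  0.001 -1.   ]
  shift(old axes) [-3.6  0.4 56. ] n>= 1.0
  turn -0.015 shift(after turn) [-3.6  0.4 56. ]
```

View pics/q1.png

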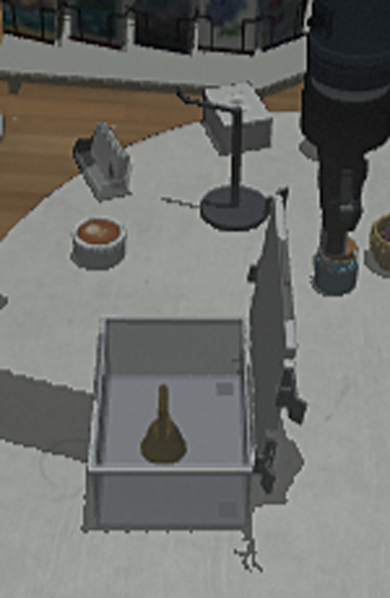

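Emit:
{"method": "step_arm", "body": {"deltas": [[1,0,0,28,0],[1,0,0,28,0],[1,15,0,0,0],[1,15,0,0,0],[1,15,0,0,0],[1,15,0,0,0],[1,15,0,0,0]]}}

```text
time_s: 13.15
tcp_pos: [0.5862, -0.0968, 0.2871]
tool_rot: [-0.123, 3.138, -0.0]
ft_force: [0.5, 0.0, 0.3]
finger_gap: 0.0001
finger_force: 0.3
```

Emit:
{"method": "step_arm", "body": {"deltas": [[1,15,0,0,0],[1,15,0,0,0],[1,15,0,0,0],[1,15,0,0,0],[1,15,0,0,0],[1,15,0,0,0],[1,15,0,0,0]]}}

```text
time_s: 14.02
tcp_pos: [0.4813, -0.105, 0.2867]
tool_rot: [-0.124, 3.139, -0.0]
ft_force: [-0.8, 0.3, 0.4]
finger_gap: -0.0002
finger_force: 0.0
```

Run:
```python
from h import *
go([.5,-.09,.285],1.57+.098)
g=grab_frame('side'); h=grab_frame('scene')
cv2.imwrite('pics/q2.png',np.hstack([cv2.resize(g['img'][60:290,170:320],(390,598),interpolation=2),cv2.resize(h['img'][100:280,200:320],(399,598),interpolation=2)]))
print(recognise(g,'lid')[:2])
```

```text
t 14.03 tcp [ 0.4813 -0.105   0.2867] yaw_y 1.65 gap -0.0002 F [-0.8  0.3  0.4] tool-z [ 0. -0. -1.]
  shift(old axes) [-19.9  13.4   1.7] n>= 1.0
  turn -0.018 shift(after turn) [-20.1  13.1   1.7]
[{'rect': [210.6, 149.2, 271.5, 249.5], 'score': 0.65}]
```

View pics/q2.png

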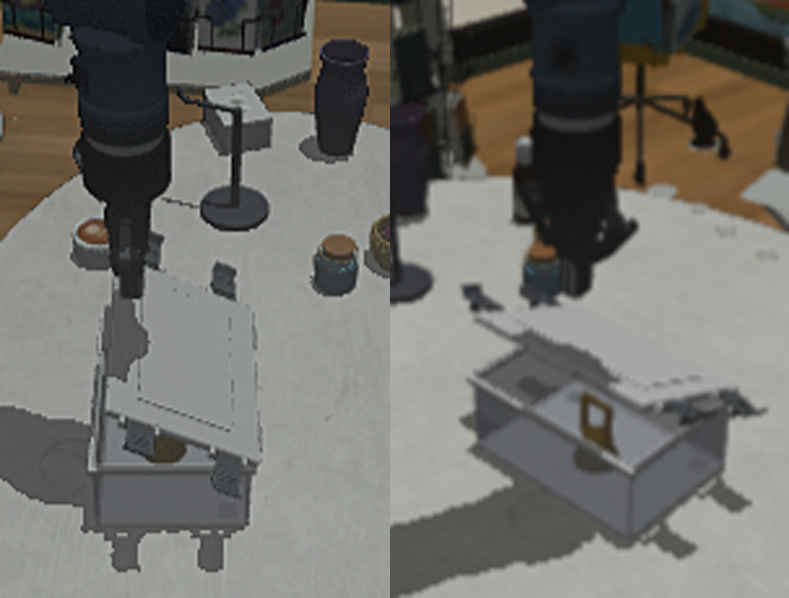

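Emit:
{"method": "step_arm", "body": {"deltas": [[1,10,0,-20,0],[1,10,0,0,0],[1,0,0,0,0],[1,0,0,0,0],[1,0,0,0,0],[1,0,0,0,0],[1,0,0,0,0],[1,0,0,0,0]]}}

```text
time_s: 15.18
tcp_pos: [0.4631, -0.1066, 0.3063]
tool_rot: [-0.124, 3.139, 0.0]
ft_force: [-0.1, 0.5, 0.2]
finger_gap: -0.0001
finger_force: 0.0
```

Run:
```python
from h import *
go([.5,-.09,.285],1.57+.098)
g=grab_frame('side'); h=grab_frame('scene'); w=grab_frame('wrist')
import pickle; pickle.dump((g,h,w),open('c0.pkl','wb'))
for n,f in [('side',g),('scene',h),('wrist',w)]:
  for th in ['lid','clip_fl','clip_fl_tip']: print(n,th,[(np.round(x['rect']).astype(int).tolist(),round(x['score'],2)) for x in recognise(f,th)[:6]])
c=np.array([.520,-.099]);a=.098;Rz=np.array([[np.cos(a),-np.sin(a)],[np.sin(a),np.cos(a)]])
for nm,x,s in [('fl',-.045,1),('fr',-.045,-1),('bl',.045,1),('br',.045,-1)]:
  for d,z in [(0,.0955),(.04,.0955),(.03,.122),(.0,.1355)]:
    p=c+Rz@[x,s*(.115+d)]; P=[*p,z]; print(nm,d,z,np.round(P,3),*[proj(f,P)[0].round().tolist() for f in (g,h,w)])
```

```text
t 15.18 tcp [ 0.4631 -0.1066  0.3063] yaw_y 1.65 gap -0.0001 F [-0.1  0.5  0.2] tool-z [ 0.  0. -1.]
  shift(old axes) [-38.1  13.6  21.3] n>= 1.0
  turn -0.018 shift(after turn) [-38.3  12.9  21.3]
side lid [([205, 166, 274, 252], 0.59), ([217, 164, 228, 182], 0.34)]
side clip_fl []
side clip_fl_tip [([250, 166, 257, 180], 0.47)]
scene lid [([224, 186, 314, 241], 0.6), ([300, 220, 314, 233], 0.28)]
scene clip_fl [([238, 188, 247, 196], 0.3)]
scene clip_fl_tip [([220, 199, 232, 207], 0.65)]
wrist lid [([73, 140, 448, 306], 0.72), ([95, 265, 145, 290], 0.29)]
wrist clip_fl [([384, 169, 447, 202], 0.91)]
wrist clip_fl_tip [([386, 166, 445, 203], 0.87)]
fl 0 0.0955 [0.464 0.011 0.096] [221.0, 177.0] [229.0, 206.0] [389.0, 185.0]
fl 0.04 0.0955 [0.46  0.051 0.096] [221.0, 168.0] [221.0, 202.0] [436.0, 184.0]
fl 0.03 0.122 [0.461 0.041 0.122] [221.0, 163.0] [223.0, 196.0] [440.0, 194.0]
fl 0.0 0.1355 [0.464 0.011 0.136] [220.0, 166.0] [229.0, 196.0] [410.0, 201.0]
fr 0 0.0955 [ 0.486 -0.218  0.096] [218.0, 241.0] [282.0, 236.0] [125.0, 189.0]
fr 0.04 0.0955 [ 0.49  -0.258  0.096] [217.0, 254.0] [292.0, 241.0] [79.0, 190.0]
fr 0.03 0.122 [ 0.489 -0.248  0.122] [217.0, 243.0] [290.0, 233.0] [75.0, 200.0]
fr 0.0 0.1355 [ 0.486 -0.218  0.136] [217.0, 230.0] [282.0, 225.0] [105.0, 206.0]
bl 0 0.0955 [0.554 0.02  0.096] [254.0, 178.0] [248.0, 195.0] [379.0, 275.0]
bl 0.04 0.0955 [0.55  0.06  0.096] [253.0, 168.0] [240.0, 191.0] [422.0, 275.0]
bl 0.03 0.122 [0.551 0.05  0.122] [254.0, 163.0] [241.0, 186.0] [424.0, 292.0]
bl 0.0 0.1355 [0.554 0.02  0.136] [254.0, 166.0] [247.0, 186.0] [396.0, 302.0]
br 0 0.0955 [ 0.576 -0.209  0.096] [255.0, 241.0] [300.0, 222.0] [138.0, 279.0]
br 0.04 0.0955 [ 0.58  -0.249  0.096] [255.0, 254.0] [310.0, 227.0] [96.0, 279.0]
br 0.03 0.122 [ 0.579 -0.239  0.122] [256.0, 243.0] [308.0, 219.0] [94.0, 296.0]
br 0.0 0.1355 [ 0.576 -0.209  0.136] [255.0, 230.0] [301.0, 212.0] [122.0, 306.0]
```

Emit:
{"method": "step_arm", "body": {"deltas": [[1,0,0,40,0],[1,0,0,40,0],[1,0,0,30,0],[1,0,0,16,0],[1,0,0,5,0],[1,0,0,2,0],[1,0,0,0,0]]}}

```text
time_s: 16.65
tcp_pos: [0.4636, -0.1068, 0.1741]
tool_rot: [-0.124, 3.138, -0.001]
ft_force: [-0.1, 0.4, -0.5]
finger_gap: 0.0001
finger_force: 0.0
```

Emit:
{"method": "step_arm", "body": {"deltas": [[1,0,0,1.5,0],[1,0,0,1,0],[1,0,0,0,0]]}}

```text
time_s: 17.02
tcp_pos: [0.4637, -0.1068, 0.173]
tool_rot: [-0.124, 3.137, -0.002]
ft_force: [-3.4, 2.0, 11.8]
finger_gap: 0.0
finger_force: 6.4
```

Emit:
{"method": "step_arm", "body": {"deltas": [[1,0,0,-25,-0.018],[1,0,0,-30,0],[1,0,0,0,0]]}}

```text
time_s: 17.4
tcp_pos: [0.4649, -0.1073, 0.2285]
tool_rot: [-0.152, 3.132, -0.004]
ft_force: [0.2, -0.6, 0.6]
finger_gap: 0.0001
finger_force: 0.0
```

```bash
cat >> h.py <<'E'
C=np.array([.520,-.098]);A=.098;RZ=np.array([[np.cos(A),-np.sin(A)],[np.sin(A),np.cos(A)]])
def clip(n,d=.0345,z=.225):
    x=-.045 if n[0]=='f' else .045; s=1 if n[1]=='l' else -1
    go([*(C+RZ@[x,s*(.115+d)]),z],1.5708+A)
E
python3 -c "
from h import *
clip('fr')"
```

```text
t 17.4 tcp [ 0.4649 -0.1073  0.2285] yaw_y 1.668 gap 0.0001 F [ 0.2 -0.6  0.6] tool-z [ 0.006 -0.002 -1.   ]
  shift(old axes) [ -10.9 -145.6    3.9] n>= 3.0
  turn -0.001 shift(after turn) [ -10.8 -145.7    3.9]
```

Emit:
{"method": "step_arm", "body": {"deltas": [[1,-4,-50,0,0],[1,-4,-50,0,0],[1,-3,-46,0,0],[1,0,0,0,0],[1,0,0,25,0],[1,0,0,15,0],[1,0,0,10,0],[1,0,0,10,0],[1,0,0,0,0]]}}

```text
time_s: 18.52
tcp_pos: [0.4879, -0.2502, 0.1652]
tool_rot: [0.153, -3.137, -0.002]
ft_force: [-0.3, 0.7, -0.3]
finger_gap: -0.0
finger_force: 0.0
```

Emit:
{"method": "step_arm", "body": {"deltas": [[1,0,0,10,0],[1,0,0,10,0],[1,0,0,10,0],[1,0,0,5,0],[1,0,0,0,0]]}}

```text
time_s: 19.15
tcp_pos: [0.4879, -0.251, 0.1302]
tool_rot: [0.152, -3.137, -0.0]
ft_force: [0.4, -0.2, -0.5]
finger_gap: 0.0001
finger_force: 0.0
```

```bash
python3 -c "
from h import *
clip('fr',.0345,.1325)"
```

```text
t 19.15 tcp [ 0.4879 -0.251   0.1302] yaw_y 1.668 gap 0.0001 F [ 0.4 -0.2 -0.5] tool-z [-0.001 -0.    -1.   ]
  shift(old axes) [-1.9 -0.4 -2.3] n>= 1.0
  turn -0.001 shift(after turn) [-1.9 -0.4 -2.3]
```

Emit:
{"method": "step_arm", "body": {"deltas": [[1,0,4,-3,0],[1,0,4,0,0],[1,0,0,0,0]]}}

```text
time_s: 19.52
tcp_pos: [0.4875, -0.2431, 0.134]
tool_rot: [-0.153, 3.138, -0.002]
ft_force: [-0.6, -2.8, -2.1]
finger_gap: 0.0
finger_force: 1.3
```

Emit:
{"method": "step_arm", "body": {"deltas": [[1,0,2,0,0],[1,0,2,0,0],[1,0,0,0,0]]}}

```text
time_s: 19.9
tcp_pos: [0.4872, -0.2386, 0.1341]
tool_rot: [-0.153, 3.137, 0.001]
ft_force: [0.6, -0.5, 1.0]
finger_gap: 0.0002
finger_force: 0.6
```

Emit:
{"method": "step_arm", "body": {"deltas": [[1,0,2,0,0],[1,0,2,0,0],[1,0,0,0,0]]}}

```text
time_s: 20.27
tcp_pos: [0.487, -0.2365, 0.1341]
tool_rot: [-0.151, 3.138, -0.006]
ft_force: [1.1, -6.0, -1.3]
finger_gap: -0.0002
finger_force: 3.5
```

Emit:
{"method": "step_arm", "body": {"deltas": [[1,0,1.5,0,0],[1,0,1.5,0,0],[1,0,0,0,0]]}}

```text
time_s: 20.65
tcp_pos: [0.487, -0.2361, 0.1347]
tool_rot: [0.149, -3.138, 0.015]
ft_force: [-0.7, -14.6, -2.4]
finger_gap: -0.0002
finger_force: 7.0
```

Emit:
{"method": "step_arm", "body": {"deltas": [[1,0,-8,0,0],[1,0,-6,0,0],[1,0,0,-45,0],[1,0,0,-48,0],[1,0,0,0,0]]}}

```text
time_s: 21.28
tcp_pos: [0.4898, -0.2468, 0.2308]
tool_rot: [-0.153, 3.131, -0.005]
ft_force: [0.8, 0.4, 0.2]
finger_gap: -0.0
finger_force: 0.0
```

```bash
python3 -c "
from h import *
clip('bl',.032,.225)"
```

```text
t 21.27 tcp [ 0.4898 -0.2468  0.2308] yaw_y 1.668 gap -0.0 F [0.8 0.4 0.2] tool-z [ 0.007 -0.003 -1.   ]
  shift(old axes) [-89.5 292.2   5.3] n>= 5.0
  turn -0.0 shift(after turn) [-89.6 292.1   5.3]
```

Emit:
{"method": "step_arm", "body": {"deltas": [[1,-15,48,0,0],[1,-15,49,0,0],[1,-15,49,0,0],[1,-15,49,0,0],[1,-15,49,0,0],[1,-15,48,0,0],[1,0,0,0,0],[1,0,0,25,0],[1,0,0,20,0],[1,0,0,15,0],[1,0,0,0,0]]}}

```text
time_s: 22.65
tcp_pos: [0.5477, 0.0529, 0.1653]
tool_rot: [0.151, -3.135, -0.0]
ft_force: [-0.2, 0.4, 0.9]
finger_gap: 0.0005
finger_force: 0.0
```

```bash
python3 -c "
from h import *
clip('bl',.032,.1315)"
```

```text
t 22.65 tcp [0.5477 0.0529 0.1653] yaw_y 1.667 gap 0.0005 F [-0.2  0.4  0.9] tool-z [-0.003  0.    -1.   ]
  shift(old axes) [-2.8 -0.5 33.8] n>= 1.0
  turn -0.002 shift(after turn) [-2.8 -0.5 33.8]
```

Emit:
{"method": "step_arm", "body": {"deltas": [[1,-2.5,0,10,0],[1,0,0,10,0],[1,0,0,10,0],[1,0,0,4,0],[1,0,0,0,0],[1,0,-5,0,0],[1,0,-4,0,0],[1,0,0,0,0]]}}

```text
time_s: 23.65
tcp_pos: [0.5524, 0.0441, 0.1331]
tool_rot: [-0.152, 3.138, -0.001]
ft_force: [-0.9, -0.1, 0.6]
finger_gap: 0.0001
finger_force: 0.1
```

Emit:
{"method": "step_arm", "body": {"deltas": [[1,0,-2,0,0],[1,0,-2,0,0],[1,0,0,0,0]]}}

```text
time_s: 24.02
tcp_pos: [0.5528, 0.0418, 0.1331]
tool_rot: [-0.154, 3.137, 0.005]
ft_force: [-0.8, 6.4, -0.5]
finger_gap: 0.0001
finger_force: 2.8
```

Emit:
{"method": "step_arm", "body": {"deltas": [[1,0,-2,0,0],[1,0,-1,0,0],[1,0,0,0,0]]}}

```text
time_s: 24.4
tcp_pos: [0.5528, 0.0413, 0.1331]
tool_rot: [-0.157, 3.137, 0.014]
ft_force: [-0.6, 13.9, 1.2]
finger_gap: -0.0003
finger_force: 6.9
```

Emit:
{"method": "step_arm", "body": {"deltas": [[1,0,8,0,0],[1,0,7,0,0],[1,0,0,-45,0],[1,0,0,-48,0],[1,45,0,0,0],[1,45,0,0,0],[1,0,0,0,0]]}}

```text
time_s: 25.28
tcp_pos: [0.4577, 0.0438, 0.2251]
tool_rot: [0.152, -3.133, 0.001]
ft_force: [0.8, 0.6, 0.9]
finger_gap: 0.0001
finger_force: 0.0
```

Run:
```python
from h import *
clip('fl',.032,.1315)
g=grab_frame('side'); h=grab_frame('scene'); w=grab_frame('wrist')
cv2.imwrite('pics/z1.png',np.hstack([cv2.resize(g['img'][150:280,190:290],(390,507),interpolation=2),cv2.resize(h['img'][170:280,215:320],(398,507),interpolation=2)]))
```

```text
t 25.27 tcp [0.4577 0.0438 0.2251] yaw_y 1.667 gap 0.0001 F [0.8 0.6 0.9] tool-z [-0.005 -0.001 -1.   ]
  shift(old axes) [-3.6 -0.2 93.6] n>= 2.0
  turn -0.001 shift(after turn) [-3.6 -0.2 93.6]
```

View pics/z1.png

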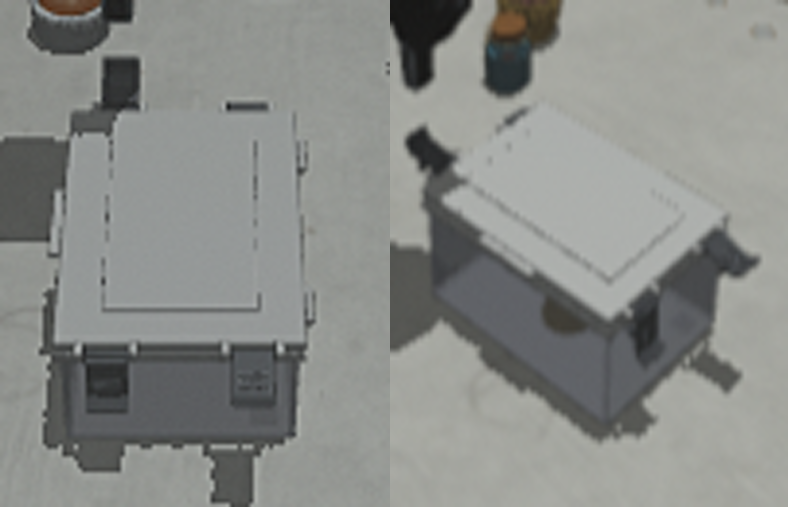

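The picture shows fr (left panel, 105,385) and bl (245,106) folded down on the box sides. fl (120,80) and br (right panel, 725,250) are still up, and the lid is shut. Next is fl.

Emit:
{"method": "step_arm", "body": {"deltas": [[1,-3,0,20,0],[1,0,0,20,0],[1,0,0,20,0],[1,0,0,10,0],[1,0,0,10,0],[1,0,0,10,0],[1,0,0,3,0],[1,0,-5,0,0],[1,0,-4,0,0],[1,0,-2,0,0],[1,0,-2,0,0],[1,0,0,0,0]]}}

```text
time_s: 26.92
tcp_pos: [0.4658, 0.033, 0.133]
tool_rot: [0.154, -3.138, -0.008]
ft_force: [-1.5, 9.8, -0.0]
finger_gap: 0.0002
finger_force: 4.6
```

Emit:
{"method": "step_arm", "body": {"deltas": [[1,0,-2,0,0],[1,0,-1,0,0],[1,0,0,0,0]]}}

```text
time_s: 27.3
tcp_pos: [0.4657, 0.0324, 0.133]
tool_rot: [0.157, -3.138, -0.019]
ft_force: [-1.5, 19.2, 1.2]
finger_gap: -0.0002
finger_force: 9.1
```

Emit:
{"method": "step_arm", "body": {"deltas": [[1,0,8,0,0],[1,0,8,0,0],[1,0,0,-45,0],[1,0,0,-48,0],[1,0,0,0,0]]}}

```text
time_s: 27.92
tcp_pos: [0.468, 0.0439, 0.23]
tool_rot: [-0.152, 3.129, -0.003]
ft_force: [-0.4, -0.4, 1.0]
finger_gap: 0.0003
finger_force: 0.0
```

```bash
python3 -c "
from h import *
clip('br',.032,.225)"
```

```text
t 27.93 tcp [0.468  0.0439 0.23  ] yaw_y 1.668 gap 0.0003 F [-0.4 -0.4  1. ] tool-z [ 0.009 -0.001 -1.   ]
  shift(old axes) [ -83.2 -293.2    6.4] n>= 5.0
  turn -0.001 shift(after turn) [ -82.8 -293.3    6.4]
```

Emit:
{"method": "step_arm", "body": {"deltas": [[1,-14,-49,0,0],[1,-14,-49,0,0],[1,-14,-49,0,0],[1,-14,-49,0,0],[1,-14,-49,0,0],[1,-13,-48,0,0],[1,0,0,0,0],[1,0,0,25,0],[1,0,0,20,0],[1,0,0,15,0],[1,0,0,0,0]]}}

```text
time_s: 29.3
tcp_pos: [0.575, -0.2383, 0.1645]
tool_rot: [0.153, -3.135, -0.002]
ft_force: [0.5, -0.2, 0.6]
finger_gap: 0.0001
finger_force: 0.0
```

```bash
python3 -c "
from h import *
clip('br',.032,.1325)"
```

```text
t 29.3 tcp [ 0.575  -0.2383  0.1645] yaw_y 1.669 gap 0.0001 F [ 0.5 -0.2  0.6] tool-z [-0.003  0.001 -1.   ]
  shift(old axes) [-4. -2. 32.] n>= 1.0
  turn -0.0 shift(after turn) [-4. -2. 32.]
```

Emit:
{"method": "step_arm", "body": {"deltas": [[1,-3,-2,10,0],[1,0,0,10,0],[1,0,0,8,0],[1,0,0,4,0],[1,0,0,0,0],[1,0,5,0,0],[1,0,4,0,0],[1,0,2,0,0],[1,0,2,0,0],[1,0,0,0,0]]}}

```text
time_s: 30.55
tcp_pos: [0.578, -0.2281, 0.1339]
tool_rot: [-0.153, 3.138, -0.0]
ft_force: [0.1, -2.6, -1.6]
finger_gap: -0.0002
finger_force: 1.4
```

Emit:
{"method": "step_arm", "body": {"deltas": [[1,0,2,0,0],[1,0,1,0,0],[1,0,0,0,0]]}}

```text
time_s: 30.92
tcp_pos: [0.578, -0.2275, 0.134]
tool_rot: [-0.15, 3.138, -0.008]
ft_force: [0.8, -10.2, -4.0]
finger_gap: -0.0
finger_force: 4.9
```

Emit:
{"method": "step_arm", "body": {"deltas": [[1,0,1,0,0],[1,0,0,0,0],[1,0,-8,0,0],[1,0,-8,0,0],[1,0,0,-45,0],[1,0,0,-55,0],[1,0,0,-60,0],[1,0,0,0,0],[1,0,0,0,0]]}}

```text
time_s: 32.05
tcp_pos: [0.579, -0.2397, 0.2936]
tool_rot: [-0.153, 3.138, 0.001]
ft_force: [-0.5, 0.2, -0.3]
finger_gap: 0.0001
finger_force: 0.0
```

Run:
```python
from h import *
go([.5,-.1,.3])
g=grab_frame('side'); h=grab_frame('scene')
for n,f in [('side',g),('scene',h)]:
  for th in ['lid','clip_fl','clip_fl_tip','bell']: print(n,th,[(np.round(x['rect']).astype(int).tolist(),round(x['score'],2)) for x in recognise(f,th)[:5]])
for nm,x,s in [('fl',-.045,1),('fr',-.045,-1),('bl',.045,1),('br',.045,-1)]:
  for P in [(0,.0955),(.0125,.0575),(.035,.115)]:
    p=[*(C+RZ@[x,s*(.115+P[0])]),P[1]]; u=[proj(f,p)[0].round().astype(int) for f in (g,h)]
    print(nm,P,[(v.tolist(),f['img'][v[1],v[0]].tolist()) for v,f in zip(u,(g,h))])
```

```text
t 32.05 tcp [ 0.579  -0.2397  0.2936] yaw_y 1.668 gap 0.0001 F [-0.5  0.2 -0.3] tool-z [ 0.     0.001 -1.   ]
  shift(old axes) [ 65.1 146.8  -6.3] n>= 3.0
side lid [([203, 175, 272, 256], 0.96)]
side clip_fl []
side clip_fl_tip []
side bell [([204, 174, 272, 257], 0.73)]
scene lid [([225, 192, 305, 246], 0.68)]
scene clip_fl []
scene clip_fl_tip []
scene bell []
fl (0, 0.0955) [([221, 177], [70, 69, 66]), ([229, 206], [111, 111, 109])]
fl (0.0125, 0.0575) [([222, 184], [165, 167, 164]), ([227, 213], [127, 128, 126])]
fl (0.035, 0.115) [([221, 164], [158, 163, 159]), ([222, 197], [176, 183, 180])]
fr (0, 0.0955) [([218, 241], [53, 53, 51]), ([282, 235], [50, 49, 47])]
fr (0.0125, 0.0575) [([218, 255], [54, 54, 52]), ([284, 247], [54, 53, 51])]
fr (0.035, 0.115) [([217, 246], [49, 50, 49]), ([291, 235], [103, 98, 96])]
bl (0, 0.0955) [([254, 177], [41, 42, 41]), ([247, 195], [99, 99, 97])]
bl (0.0125, 0.0575) [([253, 184], [42, 42, 40]), ([245, 203], [184, 187, 184])]
bl (0.035, 0.115) [([253, 164], [37, 38, 38]), ([240, 187], [68, 69, 66])]
br (0, 0.0955) [([255, 240], [91, 87, 84]), ([300, 222], [72, 70, 67])]
br (0.0125, 0.0575) [([255, 255], [62, 60, 58]), ([302, 233], [88, 88, 86])]
br (0.035, 0.115) [([256, 246], [51, 51, 50]), ([309, 222], [175, 182, 179])]
```

Emit:
{"method": "step_arm", "body": {"deltas": [[1,40,45,-4,0],[1,40,45,-4,0],[1,25,45,-4,0],[1,0,0,0,0],[1,0,0,0,0]]}}

```text
time_s: 33.17
tcp_pos: [0.462, -0.1161, 0.3063]
tool_rot: [-0.153, 3.136, -0.001]
ft_force: [0.7, -0.3, 0.5]
finger_gap: -0.0003
finger_force: 0.0
```

Run:
```python
from h import *
go([.463,-.106,.306])
w=grab_frame('wrist');g=grab_frame('side')
for n,f in [('w',w),('s',g)]:
  for th in ['lid','clip_fl','clip_fl_tip']: print(n,th,[(np.round(x['rect']).astype(int).tolist(),round(x['score'],2)) for x in recognise(f,th)[:5]])
for nm,x,s in [('fl',-.045,1),('fr',-.045,-1),('bl',.045,1),('br',.045,-1)]:
  print(nm,[proj(w,[*(C+RZ@[x,s*(.115+d)]),z])[0].round().tolist() for d,z in [(0,.0955),(.0125,.0575),(.035,.115)]])
  P=np.array([proj(w,[*(C+RZ@[x,s*(.115+d)]),.0955])[0].round().astype(int) for d in (-.015,-.01,-.005,0,.005,.01,.015,.02,.03,.04)]); print([int(w['img'][v,u].mean()) for u,v in P])
```

```text
t 33.17 tcp [ 0.462  -0.1161  0.3063] yaw_y 1.668 gap -0.0003 F [ 0.7 -0.3  0.5] tool-z [ 0.002 -0.001 -1.   ]
  shift(old axes) [-2.  10.   0.3] n>= 1.0
w lid [([132, 143, 410, 311], 0.88)]
w clip_fl []
w clip_fl_tip [([398, 176, 408, 205], 0.55)]
s lid [([207, 176, 272, 253], 0.78), ([292, 149, 310, 177], 0.47), ([250, 239, 256, 257], 0.34)]
s clip_fl []
s clip_fl_tip []
fl [[401.0, 189.0], [398.0, 177.0], [454.0, 197.0]]
[145, 145, 137, 74, 79, 135, 136, 134, 132, 133]
fr [[136.0, 189.0], [136.0, 177.0], [86.0, 197.0]]
[147, 147, 19, 73, 85, 139, 138, 135, 136, 138]
bl [[388.0, 279.0], [386.0, 259.0], [435.0, 291.0]]
[142, 142, 131, 59, 62, 136, 138, 137, 134, 136]
br [[147.0, 279.0], [146.0, 258.0], [101.0, 291.0]]
[143, 143, 114, 67, 139, 134, 134, 136, 133, 135]
```

```bash
python3 -c "
from h import *
print(workorder.hand_in())"
```

```text
the job is handed in; nothing more can be done
None
```

The bell was standing upright and released when the lid closed, and I handed the job in at about 33 s with all four clips snapped to a firm stop in the order fr, bl, fl, br; the hand-in returned no verdict.

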